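Put the green whetstone away in its sliding-cover case

TASK

At the knife sharpener's bench, slide back the yellow cover of the wooden case, set the green whetstone down flat in the open well (place it, do not drop or throw it), then slide the cover fully shut over it. Leave the brown whetstone, which looks the same but for its colour, where it lies.

Things in the scene. Friction and masses are not known exactly. Their poses are not given: they have to be found in the camera images.
- case: Dark wooden case fixed to the bench, 140 mm wide (x), 272 mm long (y from -72 to +200), 57 mm high at its two side rails. Origin on the bench, below the centre of the well. Well: 120 mm (x) by 124 mm (y), centred on the origin, grey floor 10 mm and rim 46 mm above the bench. Behind it (y above +62 mm) a solid deck onto which the cover slides.
- cover (a joint): Yellow cover of the case, 6 mm thick, top 52.5 mm above the bench. In m: 0 = shut, 0.135 = fully back, well clear; grows along the case's +y. Stays where left, about 2 N of friction; starts 0 to 0.025. Black grip block on top, 36 mm (case x) by 16 mm (case y), from 52.5 to 76.5 mm above the bench, its centre at case x = 0, y = 35 mm + the joint value.
- green_stone: Green whetstone, a loose bar lying flat on the bench: 36 mm (its x) by 100 mm (its y) by 24 mm high, about 0.2 kg. Origin at the centre of its underside. It fits in the well with its length along the case's y, or across it.
- brown_stone: Reddish-brown whetstone of the same size and shape (36 by 100 by 24 mm), origin at the centre of its underside; not to be moved. The two stones lie on the same side of the case (beyond its -y end), one nearer to the robot and one farther, either way round, their length roughly along world y.
Mind the look-alikes: they are no part of the job. Leave any blue, purple or white look-alike of the green_stone alone.

How it is judged:
On the way, in this order (a step that is already met when the one before it is completed fails the run):
1. the cover has been slid back at least 70 mm (value of joint cover above 0.07 m), for 0.2 s.
2. the green stone lies flat in the well, let go and still (x of green_stone in the frame of case between -0.06 and 0.06 m and y of green_stone in the frame of case between -0.062 and 0.062 m and z of green_stone in the frame of case below 0.042 m and (angle between green_stone's own z axis and vertical below 0.2 rad or angle between green_stone's own z axis and vertical above 2.94 rad) and contact force between the fingers and green_stone below 0.2 N and linear speed of green_stone below 0.03 m/s), for 0.2 s.
At the end, for the whole second after the job is handed in: The cover is shut to within 12 mm, the green stone lies flat (within 11 degrees) at rest inside the well under it, untouched, and the brown stone is within 30 mm of where it lay (all of step 2 and value of joint cover below 0.012 m and distance of brown_stone from where it was at the start of the episode below 0.03 m).
It fails at once if the brown stone is moved by more than 30 mm (distance of brown_stone from where it was at the start of the episode above 0.03 m).
It fails at once if the green stone is dropped or thrown (falls free faster than 0.7 m/s, as from 25 mm) (linear speed of green_stone above 0.7 m/s and contact force between the fingers and green_stone below 0.2 N).
It also fails if it takes over 67 s, if anything falls off the work surface, if the arm or the gripper's body presses on something with over 40 N, if the wrist force passes 120 N, or if a joint passes its speed limit or range.

ROBOT

A 6-joint arm with a two-finger parallel gripper is mounted at the origin on the work surface. World frame = base frame: x ahead of the robot, y to its left, z up, the work surface at z = 0. Lengths are in m, angles in rad, forces in N, time in s.
With the tool pointing down it reaches from about 0.35 to 0.775 m from the base axis. Payload 7.3 kg.
Tool frame: the origin (TCP) lies midway between the tips of the shut fingers; the grasp point (between the pads) lies 19 mm behind it; x points along the fingers, z is the direction in which the jaws open and shut, and the axes are right-handed (so a half turn about x gives the same grasp; the last joint's range is limited). The gripper opens to 92 mm and grips with 3 to 60 N. Pads are 19 mm wide; open, the fingers measure 130 mm over their backs; the gripper's body (75 mm by 190 mm) begins 47 mm behind the grasp point.
Start: joints at [1.187, 0.342, 1.524, -0, 1.275, -0.146], TCP at [0.124, 0.51, 0.227] pointing down, gripper open.
Joint ranges: [-2.53, 2.53], [-0.77, 2.02], [0.04, 2.7], [-1, 4.14], [0.28, 2.66], [-3.11, 3.11]. Speed limits (rad/s): [2.57, 2.57, 3.14, 3.14, 3.14, 3.14].

INTERFACE

Orientations are given as [roll, pitch, yaw] about the fixed x, y, z axes, in that order (R = Rz(yaw) Ry(pitch) Rx(roll)).
In Python, from cell import observe, cams, robot gives the robot as it stands.
- The arm moves only by the tool jog_arm, never from a script. Its argument "plan" is one flat list of numbers, 7 for each row, row after row: the turn, a rotation vector about the tool's x, y, z in degrees, then the shift along the tool's x, y, z in cm, then the opening, from -1 (shut) to 1 (fully open). In form: [ax, ay, az, x, y, z, jaw, ax, ay, az, x, y, z, jaw, ...]. A call has 1 to 10 rows; each row is the pose to reach, as a shift and turn from the pose commanded when the call began, along the tool's axes at that moment; what a row does not reach only later rows make up. A row lasts 1/10 s, in which the tool goes at most 50 mm and 8.59 degrees, less where a joint would pass 70% of its speed; a pose out of reach is approached as far as the arm can. A call with a gripper value outside its range is refused whole. The fingers move at their own pace and stop on an object; "newtons" is the grip in N (left out, the last holds). Time passes only in rows, so rows that repeat a pose let the fingers close. It gives the time, the measured TCP pose, the force and the opening at its end, in the units of the state.
- observe(): the state, without advancing time (a new reading comes with each control period).
- cams.read_camera(name): name is "scene" or "side" or "wrist"; returns a dict with "image" (420x560x3 uint8, red, green, blue), "fov_y" (degrees; the focal length in pixels is half the picture's height over the tangent of half this angle, whatever the lens; pixels are square), "cx", "cy" (the principal point, pixels), "T" (4x4, takes a point from camera to world coordinates). Camera axes: x right, y down, z forward; pixel columns grow to the right and rows downward; lengths in m; the calibration is good to about 2 mm. A picture is of the moment at which its call begins. There is no depth.
- robot.hand_in(): hands the job in, once; it reports no verdict.
The state is a dict: "time": time; "qpos": joint angles; "qvel": joint speeds; "joint_efforts": joint torques, N m; "tool_pos": TCP position; "tool_rot": TCP orientation; "contact_force": force on the tool from outside, world axes, zero at the start; "torque": the same for the moment, N m; "opening": finger opening in m.
Only numpy, scipy, OpenCV 4.12 (cv2) and the standard library are available. Lean on these libraries where they do the work, as an engineer would, in place of code of your own. Each camera call takes 0.05 s, during which the arm holds its last target.

## Working session

There is one attempt and no reset: what is moved stays moved. The work goes in short steps, Python scripts to look and compute and a tool call to move; the robot and the scene stay as the last step left them, time stands still between calls to the robot, and variables do not carry over. Pictures are saved under pics/ and viewed, and the job is handed in when it is done.

Besides the shell and the picture viewer there is one more tool, called after ">>>" as name(argument=value, ...), one argument or row to a line, values as JSON. jog_arm: Moves the arm, as the interface text tells. Its arguments: {"type":"object","properties":{"plan":{"type":"array"},"newtons":{"type":"number"}},"required":["plan"]}

```bash
ls; mkdir -p pics; python3 - <<'E'
from cell import observe,cams,robot
import cv2
s=observe(); print(s)
for n in ["scene","side","wrist"]:
    c=cams.read_camera(n); print(n,c["fov_y"],c["cx"],c["cy"],c["T"].round(3).tolist())
    cv2.imwrite(f"pics/{n}0.png",c["image"][:,:,::-1])
E
```

```text
pics
{'time': 0.0, 'qpos': array([ 1.18701131e+00,  3.42731371e-01,  1.52499647e+00, -3.57110751e-05,
        1.27537253e+00, -1.45979962e-01]), 'qvel': array([ 1.30512069e-03,  2.86412445e-05,  1.12960382e-04, -8.88737457e-04,
        3.73259149e-04, -3.57413144e-04]), 'joint_efforts': array([-3.74082538e-04, -4.31237340e+01, -2.44224000e+01,  7.17547699e-02,
        5.59571455e-02, -7.32491162e-05]), 'tool_pos': array([0.123505  , 0.50986355, 0.22604763]), 'tool_rot': array([ 3.01825795,  1.56928823, -1.93192567]), 'contact_force': array([ 0.35472444, -0.22606137,  0.11256024]), 'torque': array([ 0.01354599, -0.02497217, -0.03257403]), 'opening': 0.09185804193231571}
scene 57.49357066965744 282.1771872247711 207.31404086662764 [[0.668, 0.439, -0.601, 1.051], [0.744, -0.367, 0.558, -0.521], [0.024, -0.82, -0.572, 0.516], [0.0, 0.0, 0.0, 1.0]]
side 54.69412175414681 286.1050332453131 210.07269292689907 [[-0.945, -0.248, 0.214, 0.389], [-0.327, 0.74, -0.587, 0.381], [-0.013, -0.625, -0.781, 0.665], [0.0, 0.0, 0.0, 1.0]]
wrist 60.81626365363288 283.4636955602553 204.79667885731504 [[0.236, 0.934, 0.267, 0.052], [0.972, -0.227, -0.066, 0.528], [-0.001, 0.275, -0.961, 0.385], [0.0, 0.0, 0.0, 1.0]]
```

View pics/scene0.png

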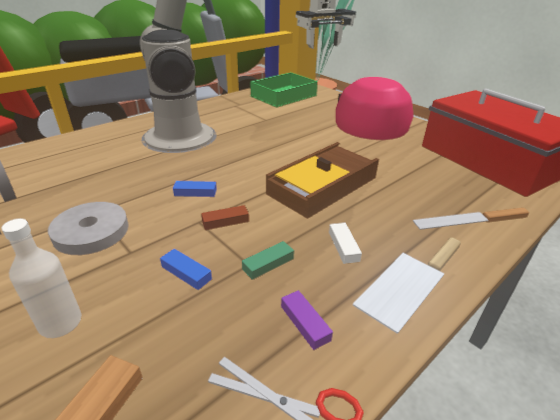

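View pics/side0.png

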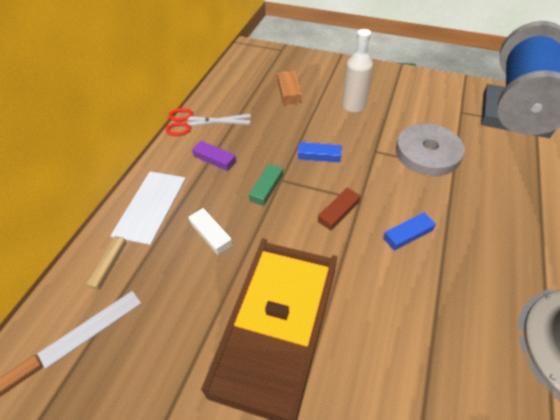

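View pics/wrist0.png

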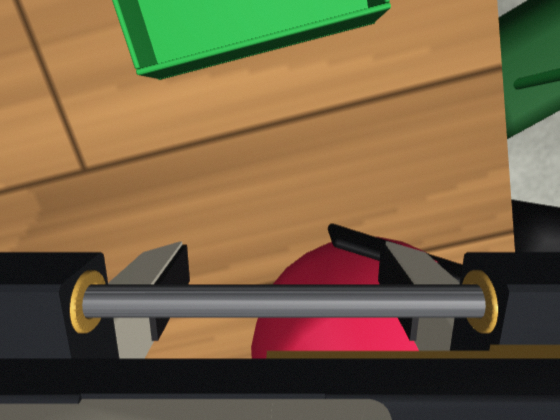

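Candidates for the green stone are below; all pixels are in the scene image.
- Green bar (268,260), at (266,184) in the side image.
- Brown bar (225,217).
- Blue bars (195,188) and (186,268).
- White bar (345,242).
- Purple bar (306,318).
- Green tray (284,88), which is a box and not a stone.

I choose the green bar at (268,260). Next I check it in a close crop and measure it.

```bash
cat > h.py <<'E'
import numpy as np,cv2
from cell import observe,cams,robot
def cam(n):
    c=cams.read_camera(n); c["f"]=210/np.tan(np.radians(c["fov_y"]/2)); return c
def ray(c,uv,z):
    uv=np.atleast_2d(uv).astype(float)
    d=np.c_[(uv[:,0]-c["cx"])/c["f"],(uv[:,1]-c["cy"])/c["f"],np.ones(len(uv))]@c["T"][:3,:3].T
    o=c["T"][:3,3]; return o+d*((z-o[2])/d[:,2])[:,None]
def proj(c,p):
    p=np.atleast_2d(p); q=(p-c["T"][:3,3])@c["T"][:3,:3]
    return np.c_[q[:,0]/q[:,2]*c["f"]+c["cx"],q[:,1]/q[:,2]*c["f"]+c["cy"]]
def hsv(c): return cv2.cvtColor(c["image"],cv2.COLOR_RGB2HSV)
def blob(m,near=None):
    n,l,s,ce=cv2.connectedComponentsWithStats(m.astype(np.uint8))
    if near is not None:
        k=[i for i in range(1,n) if s[i,4]>80]; i=min(k,key=lambda i:np.hypot(*(ce[i]-near)))
    else: i=1+np.argmax(s[1:,4])
    return l==i
def rect(c,m,z):
    v,u=np.nonzero(m); p=ray(c,np.c_[u,v],z)[:,:2]
    (x,y),(w,h),a=cv2.minAreaRect((p*1000).astype(np.float32))
    if w<h: w,h=h,w; a+=90
    return (round(x,1),round(y,1)),(round(w,1),round(h,1)),round(a%180,1)  # a=direction of long side
E
python3 - <<'E'
from h import *
for n,g in [("scene",(268,260)),("side",(266,184))]:
    c=cam(n);H=hsv(c)
    b={"scene":(225,217),"side":(339,208)}[n]
    for nm,p in [("g",g),("b",b)]:
        cr=H[p[1]-14:p[1]+15:4,p[0]-16:p[0]+17:8]
        print(n,nm,cr.reshape(-1,3).tolist()[:25])
crop=[]
for n,(u,v) in [("scene",(250,240)),("side",(290,190))]:
    im=cv2.imread(f"pics/{n}0.png")[v-60:v+60,u-70:u+70]; crop.append(cv2.resize(im,None,fx=2.8,fy=2.8,interpolation=cv2.INTER_CUBIC))
cv2.imwrite("pics/crop0.png",np.hstack(crop))
im1=cv2.imread("pics/scene0.png")[135:220,250:390];im2=cv2.imread("pics/side0.png")[230:420,190:350]
cv2.imwrite("pics/case_s.png",cv2.resize(im1,None,fx=5,fy=5,interpolation=cv2.INTER_CUBIC));cv2.imwrite("pics/case_d.png",cv2.resize(im2,None,fx=3,fy=3,interpolation=cv2.INTER_CUBIC))
E
```

```text
scene g [[17, 103, 174], [16, 102, 177], [17, 104, 170], [73, 99, 159], [73, 98, 159], [17, 104, 177], [17, 104, 169], [73, 101, 159], [74, 99, 159], [73, 98, 159], [18, 100, 164], [73, 101, 159], [74, 100, 158], [73, 98, 159], [73, 97, 152], [74, 100, 158], [74, 101, 159], [74, 99, 159], [73, 98, 151], [59, 59, 90], [73, 101, 159], [74, 99, 159], [72, 97, 152], [59, 57, 89], [54, 59, 90]]
scene b [[17, 103, 179], [17, 101, 191], [17, 100, 189], [16, 102, 188], [16, 110, 137], [17, 99, 191], [17, 100, 188], [16, 105, 183], [9, 155, 161], [8, 160, 159], [11, 128, 165], [8, 157, 159], [8, 159, 159], [8, 160, 159], [8, 162, 159], [8, 157, 159], [8, 159, 159], [8, 159, 159], [8, 159, 156], [9, 151, 108], [8, 157, 158], [8, 152, 138], [9, 138, 94], [9, 140, 95], [10, 142, 95]]
side g [[15, 124, 163], [16, 127, 165], [72, 115, 155], [73, 117, 155], [40, 73, 102], [15, 124, 168], [15, 125, 169], [73, 119, 154], [73, 116, 154], [35, 64, 76], [15, 127, 163], [23, 88, 147], [72, 117, 155], [73, 114, 154], [15, 116, 123], [15, 125, 165], [73, 113, 153], [72, 114, 155], [68, 94, 109], [16, 125, 145], [15, 122, 165], [72, 117, 152], [72, 114, 154], [44, 66, 73], [15, 126, 172]]
side b [[15, 128, 191], [15, 127, 159], [11, 146, 147], [7, 184, 155], [8, 179, 158], [15, 130, 187], [16, 127, 181], [8, 182, 154], [7, 181, 156], [7, 178, 156], [15, 128, 176], [11, 144, 166], [8, 176, 158], [7, 184, 158], [8, 168, 97], [15, 128, 177], [8, 177, 156], [8, 182, 158], [8, 188, 153], [13, 134, 135], [10, 155, 156], [8, 185, 156], [7, 182, 158], [10, 183, 96], [15, 128, 155]]
```

View pics/crop0.png

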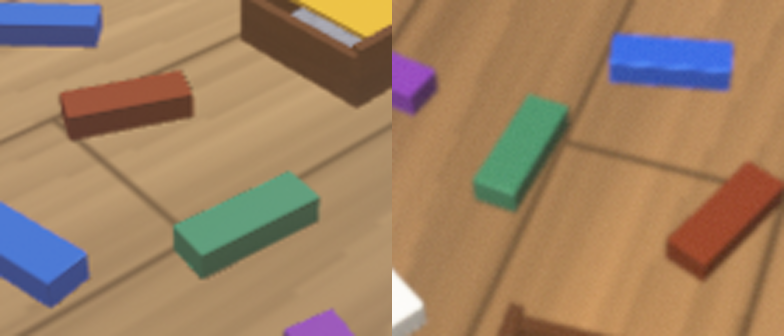

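View pics/case_s.png

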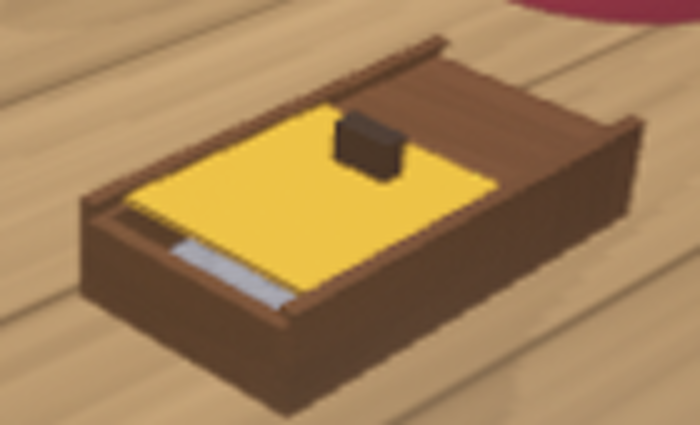

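View pics/case_d.png

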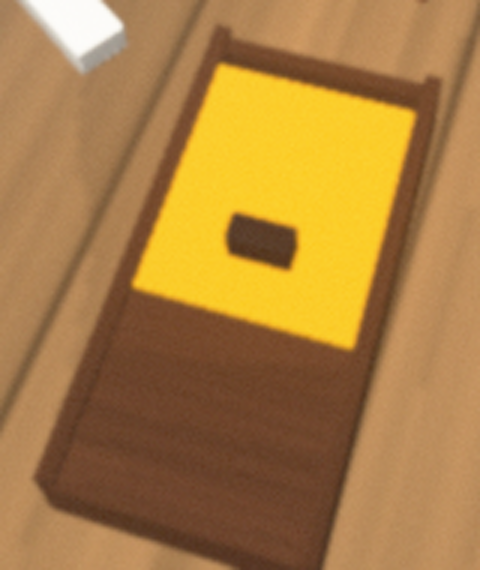

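The crops show a green bar with no marks at scene (268,260) and side (266,184). The brown one sits next to it, toward the robot. The case has its open end toward the stones, and the cover is slightly open.

```bash
python3 - <<'E'
from h import *
S={}
for n,g,b in [("scene",(268,258),(225,214)),("side",(266,184),(339,208))]:
    c=cam(n);H=hsv(c).astype(int);S[n]=c
    m=(abs(H[...,0]-73)<8)&(H[...,1]>75)&(H[...,2]>130); print(n,"green top",rect(c,blob(m,g),.024))
    m=(H[...,0]<11)&(H[...,1]>135)&(H[...,2]>130); print(n,"brown top",rect(c,blob(m,b),.024))
    m=(abs(H[...,0]-23)<5)&(H[...,1]>165)&(H[...,2]>200)
    m[:140]=0
    if n=="side": m[:,:230]=0
    mb=blob(m); 
    k=cv2.morphologyEx(mb.astype(np.uint8),cv2.MORPH_CLOSE,np.ones((25,25)))
    print(n,"cover",rect(c,mb,.0525))
sc=lambda a:np.array(a)/5+[250,135]; sd=lambda a:np.array(a)/3+[190,230]
print("scene bottom FR,FL,BR",ray(S["scene"],[sc((288,415)),sc((82,293)),sc((628,212))],0).round(4).tolist())
print("scene railtop F near, F left, back left, back right",ray(S["scene"],[sc((288,318)),sc((82,200)),sc((438,38)),sc((640,120))],.057).round(4).tolist())
print("side railtop",ray(S["side"],[sd((222,28)),sd((438,78)),sd((40,482))],.057).round(4).tolist())
# grip top face centres
print("grip scene top",ray(S["scene"],[sc((352,112)),sc((405,140)),sc((338,122)),sc((390,150))],.0765).round(4).tolist())
print("grip side top",ray(S["side"],[sd((236,212)),sd((297,230)),sd((228,233)),sd((293,248))],.0765).round(4).tolist())
E
```

```text
scene green top ((634.4, -167.8), (97.1, 33.3), 85.6)
scene brown top ((468.5, -151.7), (97.1, 34.3), 68.0)
scene cover ((501.1, 87.6), (142.6, 115.2), 92.8)
side green top ((632.4, -162.4), (98.3, 32.3), 85.8)
side brown top ((466.6, -147.8), (100.3, 35.1), 66.9)
side cover ((503.2, 91.2), (145.3, 120.4), 92.6)
scene bottom FR,FL,BR [[0.577, -0.0011, 0.0], [0.4388, -0.0073, 0.0], [0.565, 0.2694, 0.0]]
scene railtop F near, F left, back left, back right [[0.5791, -0.0082, 0.057], [0.4439, -0.0116, 0.057], [0.4326, 0.2571, 0.057], [0.5649, 0.2645, 0.057]]
side railtop [[0.5715, 0.0007, 0.057], [0.4387, -0.0066, 0.057], [0.5596, 0.2711, 0.057]]
grip scene top [[0.4884, 0.1259, 0.0765], [0.525, 0.1245, 0.0765], [0.4914, 0.1128, 0.0765], [0.5272, 0.1114, 0.0765]]
grip side top [[0.5165, 0.1199, 0.0765], [0.4828, 0.1193, 0.0765], [0.5162, 0.1324, 0.0765], [0.4815, 0.1294, 0.0765]]
```

```bash
cat >> h.py <<'E'
from scipy.spatial.transform import Rotation as Ro
def go(p,yaw,s=None):
    """tool x down, jaw (tool z) along world angle yaw deg (mod 180). prints turn deg & shift cm"""
    s=s or observe(); R=Ro.from_euler("xyz",s["tool_rot"]).as_matrix()
    best=[]
    for a in (yaw,yaw+180):
        z=np.array([np.cos(np.radians(a)),np.sin(np.radians(a)),0]); x=np.array([0,0,-1.]); y=np.cross(z,x)
        T=np.c_[x,y,z]; best.append(Ro.from_matrix(R.T@T).as_rotvec(degrees=True))
    d=np.asarray(p)-s["tool_pos"]
    for b in sorted(best,key=np.linalg.norm): print("turn",b.round(2),"shift cm",(R.T@d*100).round(2))
    print("pos",s["tool_pos"].round(4),"jaw yaw",np.degrees(np.arctan2(R[1,2],R[0,2])).round(2),"q",s["qpos"].round(2),"f",s["contact_force"].round(1),"open",round(s["opening"],4),"t",s["time"])
E
python3 - <<'E'
from h import *
go([.5035,.122,.2],92.7)
c=cam("scene"); s=cam("side")
print(ray(c,[(345,232),(374,135),(374,80),(306,312),(186,262),(195,186)],.024).round(3).tolist())
E
```

```text
turn [-16.32  -0.02  -0.  ] shift cm [  2.66 -46.06 -28.78]
turn [ 1.6368e+02 -1.0000e-02  2.0000e-02] shift cm [  2.66 -46.06 -28.78]
pos [0.1236 0.5102 0.2266] jaw yaw 76.38 q [ 1.19  0.34  1.52 -0.    1.28 -0.15] f [ 0.6 -0.1 -0.2] open 0.0921 t 0.35
[[0.684, -0.0, 0.024], [0.424, 0.444, 0.024], [0.066, 0.921, 0.024], [0.779, -0.209, 0.024], [0.551, -0.295, 0.024], [0.331, -0.142, 0.024]]
```

>>> jog_arm(
  plan=[-8,0,0,0,-4.2,-2.6,1,-16.3,0,0,0,-46,-28.8,1,-16.3,0,0,0,-46,-28.8,1,-16.3,0,0,0,-46,-28.8,1,-16.3,0,0,0,-46,-28.8,1,-16.3,0,0,0,-46,-28.8,1,-16.3,0,0,0,-46,-28.8,1,-16.3,0,0,0,-46,-28.8,1,-16.3,0,0,0,-46,-28.8,1,-16.3,0,0,0,-46,-28.8,1],
)

```text
time: 1.45
tool_pos: [0.4683, 0.157, 0.227]
tool_rot: [-1.054, 1.57, 0.564]
contact_force: [0.6, -0.2, 0.2]
opening: 0.092
```

```bash
python3 - <<'E'
from h import *
go([.5035,.122,.17],92.7)
c=cam("wrist"); cv2.imwrite("pics/wrist1.png",c["image"][:,:,::-1])
E
```

```text
turn [-0.04  0.02  0.04] shift cm [ 5.7  -3.35 -3.66]
turn [ 1.7996e+02  6.0000e-02 -3.0000e-02] shift cm [ 5.7  -3.35 -3.66]
pos [0.4683 0.157  0.227 ] jaw yaw 92.66 q [ 0.17  0.28  1.61  0.    1.25 -1.45] f [ 0.6 -0.2  0.2] open 0.092 t 1.45
```

View pics/wrist1.png

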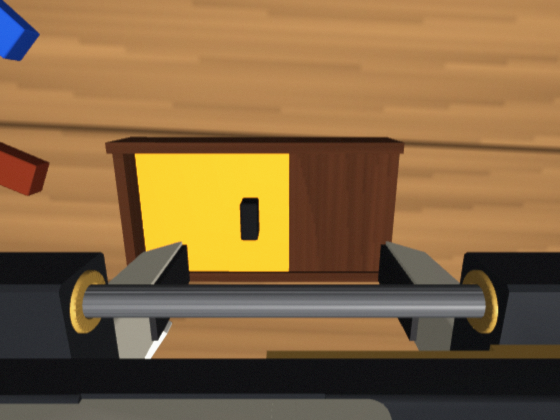

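```bash
python3 - <<'E'
from h import *
c=cam("wrist")
im=c["image"][125:290,95:420,::-1]
cv2.imwrite("pics/w1c.png",cv2.resize(im,None,fx=2.4,fy=2.4,interpolation=cv2.INTER_CUBIC))
cv2.imwrite("pics/w1g.png",cv2.resize(c["image"][185:250,220:290,::-1],None,fx=8,fy=8,interpolation=cv2.INTER_CUBIC))
E
```

```text
(no output)
```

View pics/w1c.png

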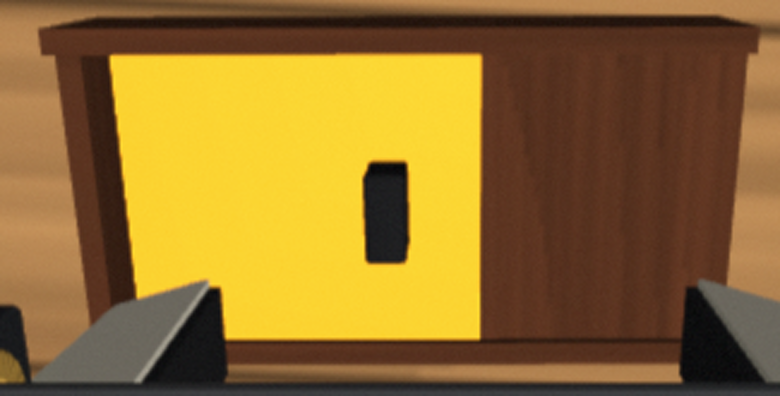

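View pics/w1g.png

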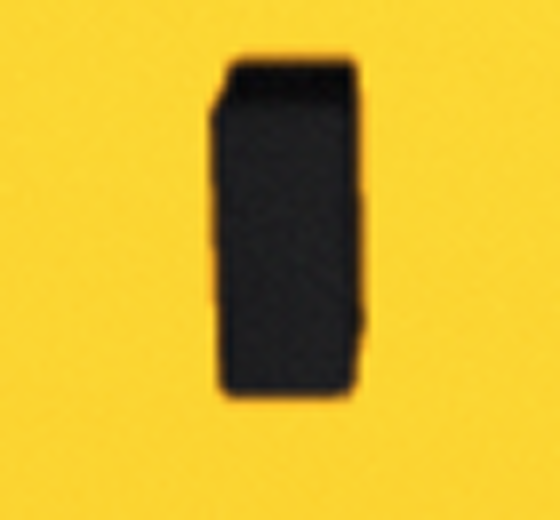

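```bash
python3 - <<'E'
from h import *
c=cam("wrist"); print(c["T"].round(3).tolist())
g=np.array([(217,103),(357,103),(222,393),(355,393)])/8+[220,185]
G=ray(c,g,.0765); print(G.round(4).tolist(),G.mean(0).round(4))
w=lambda a:np.array(a)/2.4+[95,125]
P=ray(c,[w((40,30)),w((758,30)),w((42,53)),w((757,52))],.057);print("rail corners",P.round(4).tolist())
d=P[1]-P[0];print(np.degrees(np.arctan2(d[1],d[0])))
print("cover edge",ray(c,[w((482,55)),w((481,340)),w((110,55)),w((136,340))],.0525).round(4).tolist())
print("near rail", ray(c,[w((480,343)),w((480,362))],.057).round(4).tolist())
E
```

```text
[[-0.04, 0.96, 0.277, 0.397], [0.999, 0.039, 0.01, 0.152], [-0.002, 0.277, -0.961, 0.385], [0.0, 0.0, 0.0, 1.0]]
[[0.4807, 0.1223, 0.0765], [0.48, 0.1379, 0.0765], [0.5151, 0.1233, 0.0765], [0.5145, 0.1385, 0.0765]] [0.4976 0.1305 0.0765]
rail corners [[0.4343, -0.0028, 0.057], [0.4235, 0.2676, 0.057], [0.443, -0.0028, 0.057], [0.4317, 0.2684, 0.057]]
92.29725162982389
cover edge [[0.4376, 0.1644, 0.0525], [0.5576, 0.1699, 0.0525], [0.4433, 0.0212, 0.0525], [0.5636, 0.0238, 0.0525]]
near rail [[0.5568, 0.1693, 0.057], [0.5656, 0.1698, 0.057]]
```

```bash
python3 - <<'E'
from h import *
go([.4985,.129,.059],92.5)
E
```

```text
turn [-0.11 -0.01 -0.01] shift cm [16.74 -2.87 -2.87]
turn [ 1.7989e+02 -1.0000e-02  1.0000e-02] shift cm [16.74 -2.87 -2.87]
pos [0.4686 0.1566 0.2264] jaw yaw 92.39 q [ 0.17  0.29  1.61 -0.    1.25 -1.45] f [ 0.7  0.8 -0.2] open 0.0918 t 1.6
```

>>> jog_arm(
  plan=[0,0,0,4,-2.87,-2.87,1,0,0,0,8,-2.87,-2.87,1,0,0,0,12,-2.87,-2.87,1,0,0,0,15,-2.87,-2.87,1,0,0,0,16.7,-2.87,-2.87,1,0,0,0,16.7,-2.87,-2.87,1,0,0,0,16.7,-2.87,-2.87,-1,0,0,0,16.7,-2.87,-2.87,-1,0,0,0,16.7,-2.87,-2.87,-1,0,0,0,16.7,-2.87,-2.87,-1],
  newtons=15,
)

```text
time: 2.6
tool_pos: [0.4975, 0.1316, 0.0607]
tool_rot: [-1.437, 1.569, 0.181]
contact_force: [-0.8, 1.0, 0.8]
opening: 0.0644
```

```bash
python3 - <<'E'
from h import *
go([.493,.245,.059],92.5)
c=cam("wrist"); cv2.imwrite("pics/wrist2.png",c["image"][:,:,::-1])
E
```

```text
turn [0.18 0.01 0.11] shift cm [ 0.17 -0.08 11.34]
turn [-1.7982e+02 -1.7000e-01  2.0000e-02] shift cm [ 0.17 -0.08 11.34]
pos [0.4975 0.1316 0.0607] jaw yaw 92.68 q [ 0.11  0.52  1.76  0.    0.86 -1.51] f [-0.8  1.   0.8] open 0.0644 t 2.6
```

View pics/wrist2.png

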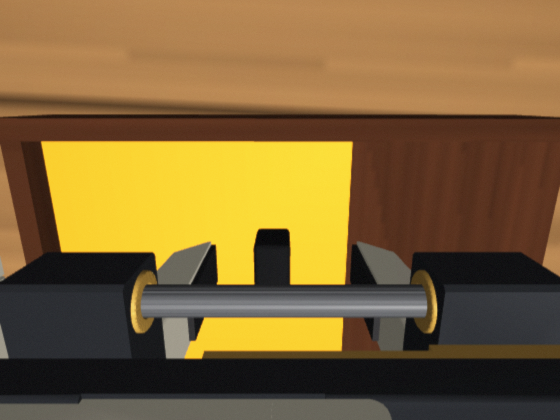

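The block is between the jaws (272,255). I finish closing on it.

>>> jog_arm(
  plan=[0,0,0,0,0,0,-1,0,0,0,0,0,0,-1,0,0,0,0,0,0,-1,0,0,0,0,0,0,-1,0,0,0,0,0,0,-1,0,0,0,0,0,0,-1,0,0,0,0,0,0,-1,0,0,0,0,0,0,-1],
)

```text
time: 3.45
tool_pos: [0.4971, 0.1313, 0.0597]
tool_rot: [2.931, 1.571, -1.735]
contact_force: [-0.3, -2.6, -0.2]
opening: 0.0162
```

```bash
python3 - <<'E'
from h import *
go([.493,.244,.06],92.5)
E
```

```text
turn [ 0.17 -0.   -0.  ] shift cm [-0.03 -0.12 11.27]
turn [-1.7983e+02  0.0000e+00 -1.0000e-02] shift cm [-0.03 -0.12 11.27]
pos [0.4971 0.1313 0.0597] jaw yaw 92.67 q [ 0.11  0.52  1.76 -0.    0.86 -1.51] f [-0.3 -2.6 -0.2] open 0.0162 t 3.45
```

>>> jog_arm(
  plan=[0,0,0,0,0,1,-1,0,0,0,0,0,3,-1,0,0,0,0,0,5,-1,0,0,0,0,0,7,-1,0,0,0,0,0,9,-1,0,0,0,0,0,10.3,-1,0,0,0,0,0,10.8,-1,0,0,0,0,0,11,-1,0,0,0,0,0,11,-1],
)

```text
time: 4.35
tool_pos: [0.4921, 0.2379, 0.0596]
tool_rot: [2.963, 1.565, -1.702]
contact_force: [1.5, -18.1, 1.8]
opening: 0.0161
```

```bash
python3 - <<'E'
from h import *
go([.493,.244,.06],92.5)
c=cam("side"); cv2.imwrite("pics/side3.png",c["image"][:,:,::-1])
E
```

```text
turn [ 0.25 -0.34 -0.06] shift cm [-0.04 -0.12  0.61]
turn [-1.7975e+02  1.0000e-01 -5.4000e-01] shift cm [-0.04 -0.12  0.61]
pos [0.4921 0.2379 0.0596] jaw yaw 92.75 q [ 0.31  0.57  1.67 -0.01  0.91 -1.3 ] f [  1.5 -18.1   1.8] open 0.0161 t 4.35
```

View pics/side3.png

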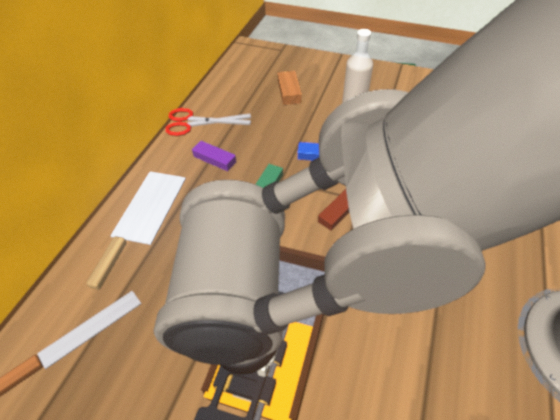

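The cover is back against its stop: the force reads -18 N, and the side picture shows the grey well open at (300,278). I ease off, let go and lift.

>>> jog_arm(
  plan=[0,0,0,0,0,-0.4,-1,0,0,0,0,0,-0.4,0,0,0,0,0,0,-0.4,0.3,0,0,0,0,0,-0.4,0.3,0,0,0,0,0,-0.4,0.3,0,0,0,-4,0,-0.4,0.3,0,0,0,-9,0,-0.4,0.3,0,0,0,-14,0,-0.4,0.3,0,0,0,-14,0,-0.4,0.3],
)

```text
time: 5.3
tool_pos: [0.4954, 0.2388, 0.207]
tool_rot: [-1.293, 1.557, 0.325]
contact_force: [1.1, -0.1, -1.0]
opening: 0.0598
```

```bash
python3 - <<'E'
from h import *
go([.633,-.115,.2],-4.3)
E
```

```text
turn [-83.    -0.37   0.78] shift cm [  0.72 -12.07 -35.99]
turn [97.    0.8   0.38] shift cm [  0.72 -12.07 -35.99]
pos [0.4954 0.2388 0.207 ] jaw yaw 92.7 q [ 0.31  0.4   1.5   0.    1.23 -1.31] f [ 1.1 -0.1 -1. ] open 0.0598 t 5.3
```

>>> jog_arm(
  plan=[97,0,0,0.5,-12,-36,0.4,97,0,0,0.5,-12,-36,0.4,97,0,0,0.5,-12,-36,0.4,97,0,0,0.5,-12,-36,0.4,97,0,0,0.5,-12,-36,0.4,97,0,0,0.5,-12,-36,0.4,97,0,0,0.5,-12,-36,0.4,97,0,0,0.5,-12,-36,0.4,97,0,0,0.5,-12,-36,0.4,97,0,0,0.5,-12,-36,0.4],
)

```text
time: 6.3
tool_pos: [0.6287, -0.1178, 0.1935]
tool_rot: [2.5, 1.569, 2.609]
contact_force: [0.4, -0.4, 0.1]
opening: 0.0642
```

```bash
python3 - <<'E'
from h import *
go([.633,-.115,.2],-4.3)
E
```

```text
turn [10.57 -0.07 -0.04] shift cm [-0.65  0.24  0.46]
turn [-1.6943e+02  6.0000e-02 -1.0000e-01] shift cm [-0.65  0.24  0.46]
pos [ 0.6287 -0.1178  0.1935] jaw yaw 6.27 q [-0.31  0.58  1.23  0.    1.33 -0.41] f [ 0.4 -0.4  0.1] open 0.0642 t 6.3
```

>>> jog_arm(
  plan=[10.5,0,0,-0.5,0.2,0.4,0.4,10.5,0,0,-0.5,0.2,0.4,0.4,10.5,0,0,-0.5,0.2,0.4,0.4],
)

```text
time: 6.6
tool_pos: [0.6325, -0.114, 0.1992]
tool_rot: [2.537, 1.57, 2.472]
contact_force: [1.2, -0.3, 0.4]
opening: 0.0645
```

```bash
python3 - <<'E'
from h import *
go([.633,-.165,.1],-4.3)
c=cam("wrist"); cv2.imwrite("pics/wrist4.png",c["image"][:,:,::-1])
H=hsv(c).astype(int)
m=(abs(H[...,0]-73)<10)&(H[...,1]>75)&(H[...,2]>60); mb=blob(m)
v,u=np.nonzero(mb);print(len(u),u.min(),u.max(),v.min(),v.max(),np.median(H[mb],0))
print(rect(c,mb,.024))
E
```

```text
turn [ 0.54 -0.03 -0.02] shift cm [ 9.92 -5.09  0.39]
turn [-1.7946e+02  3.0000e-02 -4.0000e-02] shift cm [ 9.92 -5.09  0.39]
pos [ 0.6325 -0.114   0.1992] jaw yaw -3.76 q [-0.3   0.58  1.21  0.    1.35 -0.23] f [ 1.2 -0.3  0.4] open 0.0645 t 6.6
3428 269 305 180 278 [ 74. 147. 163.]
((633.2, -162.1), (102.6, 35.0), 85.3)
```

View pics/wrist4.png

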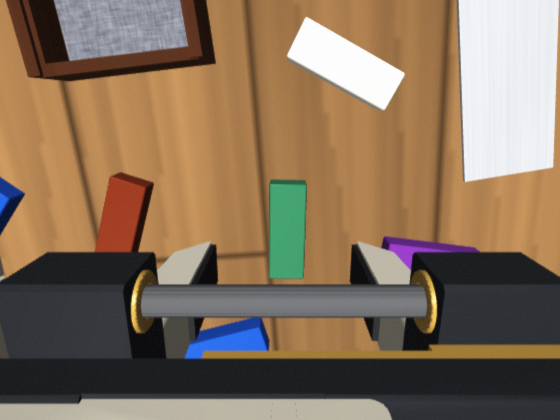

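The wrist image shows the green bar at (287,229), with free space around it. Brown is at (122,215), purple at (430,243) and blue at (230,345).

```bash
python3 - <<'E'
from h import *
go([.633,-.164,.006],-4.6)
E
```

```text
turn [ 0.91 -0.04 -0.02] shift cm [19.31 -5.    0.39]
turn [-1.7909e+02  3.0000e-02 -6.0000e-02] shift cm [19.31 -5.    0.39]
pos [ 0.6324 -0.1139  0.1991] jaw yaw -3.69 q [-0.3   0.58  1.21  0.    1.35 -0.23] f [-0.1  0.3  0.1] open 0.0639 t 6.65
```

>>> jog_arm(
  plan=[0.9,0,0,2,-5,0.4,0.4,0.9,0,0,6.5,-5,0.4,0.4,0.9,0,0,11,-5,0.4,0.4,0.9,0,0,15,-5,0.4,0.4,0.9,0,0,17.5,-5,0.4,0.4,0.9,0,0,18.8,-5,0.4,0.4,0.9,0,0,19.3,-5,0.4,0.4,0.9,0,0,19.3,-5,0.4,0.4],
)

```text
time: 7.45
tool_pos: [0.6336, -0.1644, 0.007]
tool_rot: [-0.058, 1.57, -0.139]
contact_force: [0.3, -1.0, 0.6]
opening: 0.0642
```

```bash
python3 - <<'E'
from h import *
go([.633,-.164,.006],-4.6)
c=cam("wrist"); cv2.imwrite("pics/wrist5.png",c["image"][:,:,::-1])
E
```

```text
turn [-0.04  0.03  0.  ] shift cm [ 0.1   0.03 -0.06]
turn [ 1.7996e+02  0.0000e+00 -5.0000e-02] shift cm [ 0.1   0.03 -0.06]
pos [ 0.6336 -0.1644  0.007 ] jaw yaw -4.64 q [-0.37  0.8   1.37  0.    0.97 -0.29] f [ 0.3 -1.   0.6] open 0.0642 t 7.45
```

View pics/wrist5.png

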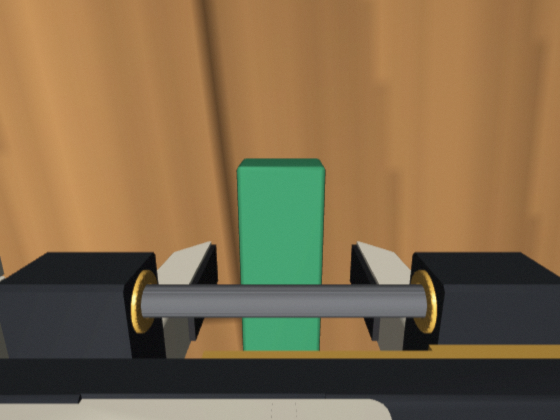

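The bar is centred between the jaws (281, against a jaw centre of 284). I close on it.

>>> jog_arm(
  plan=[0,0,0,0.1,0,0,-1,0,0,0,0.1,0,0,-1,0,0,0,0.1,0,0,-1,0,0,0,0.1,0,0,-1,0,0,0,0.1,0,0,-1,0,0,0,0.1,0,0,-1,0,0,0,0.1,0,0,-1,0,0,0,0.1,0,0,-1],
  newtons=30,
)

```text
time: 8.3
tool_pos: [0.6333, -0.1644, 0.0062]
tool_rot: [-0.164, 1.571, -0.245]
contact_force: [-1.5, 0.4, 4.9]
opening: 0.0358
```

>>> jog_arm(
  plan=[0,0,0,-0.5,0,0,-1,0,0,0,-2,0,0,-1,0,0,0,-5,0,0,-1,0,0,0,-9,0,0,-1,0,0,0,-12,0,0,-1,0,0,0,-12,0,0,-1],
)

```text
time: 8.9
tool_pos: [0.636, -0.1653, 0.1319]
tool_rot: [-0.272, 1.56, -0.353]
contact_force: [0.5, -0.1, -2.2]
opening: 0.0357
```

```bash
python3 - <<'E'
from h import *
go([.501,.0685,.13],2.6)
c=cam("wrist"); a=c["image"]; b=cam("scene")["image"]
cv2.imwrite("pics/ws6.png",cv2.resize(np.hstack([a,b])[:,:,::-1],(800,300)))
E
```

```text
turn [-7.26  0.57  0.2 ] shift cm [-2.000e-02  2.221e+01 -1.536e+01]
turn [172.73   0.3   -0.86] shift cm [-2.000e-02  2.221e+01 -1.536e+01]
pos [ 0.636  -0.1653  0.1319] jaw yaw -4.66 q [-0.37  0.66  1.27  0.    1.21 -0.29] f [ 0.5 -0.1 -2.2] open 0.0357 t 8.9
```

View pics/ws6.png

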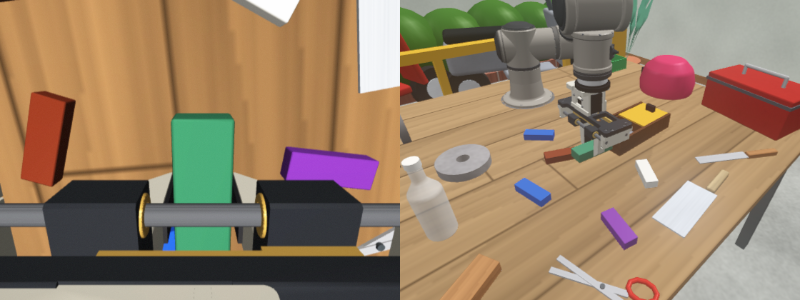

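>>> jog_arm(
  plan=[-3,0,0,0,4,-2.8,-1,-7.3,0,0,0,8,-5.5,-1,-7.3,0,0,0,12,-8.3,-1,-7.3,0,0,0,16,-11,-1,-7.3,0,0,0,20,-13.8,-1,-7.3,0,0,0,22.2,-15.4,-1,-7.3,0,0,0,22.2,-15.4,-1,-7.3,0,0,0,22.2,-15.4,-1],
)

```text
time: 9.8
tool_pos: [0.4972, 0.0697, 0.1248]
tool_rot: [-3.075, 1.569, -3.027]
contact_force: [0.6, 0.1, -1.9]
opening: 0.0358
```

```bash
python3 - <<'E'
from h import *
go([.501,.0685,.07],2.6)
c=cam("wrist"); cv2.imwrite("pics/w7.png",c["image"][:,:,::-1])
c=cam("side"); cv2.imwrite("pics/s7.png",c["image"][:,:,::-1])
E
```

```text
turn [ 0.12 -0.1   0.01] shift cm [ 5.48 -0.14  0.38]
turn [-1.7988e+02 -1.0000e-02 -1.6000e-01] shift cm [ 5.48 -0.14  0.38]
pos [0.4972 0.0697 0.1248] jaw yaw 2.72 q [-0.01  0.41  1.73 -0.    1.   -0.06] f [ 0.6  0.1 -1.9] open 0.0358 t 9.8
```

View pics/w7.png

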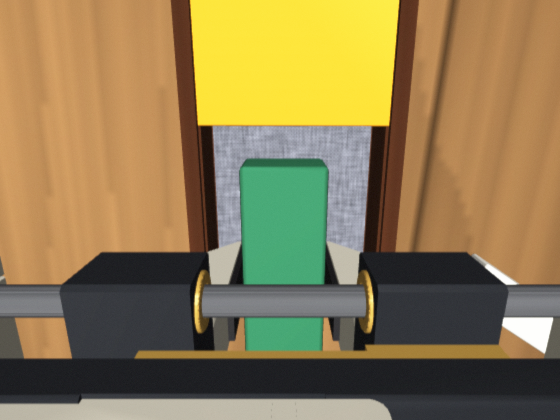

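View pics/s7.png

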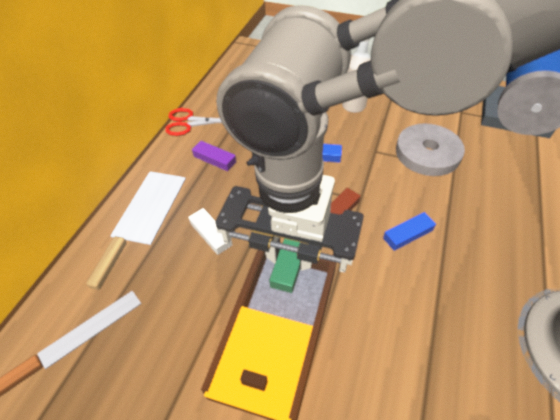

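```bash
python3 - <<'E'
from h import *
c=cam("wrist")
print("cover edge",ray(c,[(198,125),(390,125)],.0525).round(4).tolist())
print("rail in",ray(c,[(193,5),(399,5)],.057).round(4).tolist())
zt=observe()["tool_pos"][2]-.006+.024
print("stone end top",ray(c,[(242,166),(326,166)],zt).round(4).tolist())
go([.5,.0685,.0155],2.6)
E
```

```text
cover edge [[0.4421, 0.1266, 0.0525], [0.5631, 0.132, 0.0525]]
rail in [[0.4417, 0.1935, 0.057], [0.5585, 0.1987, 0.057]]
stone end top [[0.4801, 0.1178, 0.1431], [0.5133, 0.1193, 0.1431]]
turn [-0.04 -0.04  0.01] shift cm [10.96 -0.    0.18]
turn [1.7996e+02 1.0000e-02 6.0000e-02] shift cm [10.96 -0.    0.18]
pos [0.4982 0.0684 0.1251] jaw yaw 2.56 q [-0.02  0.41  1.73 -0.    1.   -0.06] f [-0.3  0.5 -2.7] open 0.036 t 9.95
```

>>> jog_arm(
  plan=[0,0,0,2,-0.1,0.45,-1,0,0,0,5,-0.1,0.45,-1,0,0,0,7.5,-0.1,0.45,-1,0,0,0,9,-0.1,0.45,-1,0,0,0,10,-0.1,0.45,-1,0,0,0,10.5,-0.1,0.45,-1,0,0,0,10.5,-0.1,0.45,-1,0,0,0,10.5,-0.1,0.45,-1],
)

```text
time: 10.75
tool_pos: [0.5029, 0.0685, 0.0213]
tool_rot: [0.006, 1.57, 0.052]
contact_force: [-0.4, -0.7, -1.9]
opening: 0.0356
```

```bash
python3 - <<'E'
from h import *
go([.503,.0675,.016],2.6)
c=cam("wrist"); cv2.imwrite("pics/w8.png",c["image"][:,:,::-1])
E
```

```text
turn [ 0.02  0.07 -0.  ] shift cm [ 0.53 -0.1  -0.  ]
turn [-1.7998e+02  0.0000e+00  1.1000e-01] shift cm [ 0.53 -0.1  -0.  ]
pos [0.5029 0.0685 0.0213] jaw yaw 2.62 q [-0.02  0.57  1.81  0.    0.75 -0.06] f [-0.4 -0.7 -1.9] open 0.0356 t 10.75
```

View pics/w8.png

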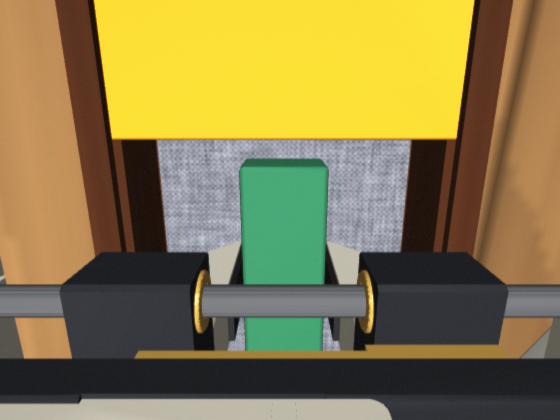

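The stone is centred in the well (283, with the floor spanning 160–408). I lower it to the floor.

>>> jog_arm(
  plan=[0,0,0,0.25,0,0,-1,0,0,0,0.45,0,0,-1,0,0,0,0.5,0,0,-1,0,0,0,0.55,0,0,-1,0,0,0,0.55,0,0,-1],
)

```text
time: 11.3
tool_pos: [0.5025, 0.0687, 0.0161]
tool_rot: [-0.006, 1.57, 0.041]
contact_force: [-2.4, 0.0, 6.9]
opening: 0.0357
```

It is on the floor: the force changed from -1.9 to +6.9 N. I open gently and lift.

>>> jog_arm(
  plan=[0,0,0,0,0,0,0,0,0,0,0,0,0,0.2,0,0,0,0,0,0,0.25,0,0,0,0,0,0,0.25,0,0,0,0,0,0,0.25,0,0,0,-1,0,0,0.25,0,0,0,-4,0,0,0.25,0,0,0,-9,0,0,0.25,0,0,0,-14,0,0,0.25,0,0,0,-17,0,0,0.25],
)

```text
time: 12.3
tool_pos: [0.5034, 0.0687, 0.1898]
tool_rot: [-0.039, 1.565, 0.007]
contact_force: [0.6, -0.0, 0.3]
opening: 0.0578
```

```bash
python3 - <<'E'
from h import *
go([.4925,.237,.15],92.6)
c=cam("wrist"); cv2.imwrite("pics/w9.png",c["image"][:,:,::-1])
E
```

```text
turn [-89.97   0.24   0.26] shift cm [ 3.98 16.87 -0.34]
turn [90.03  0.26 -0.24] shift cm [ 3.98 16.87 -0.34]
pos [0.5034 0.0687 0.1898] jaw yaw 2.63 q [-0.02  0.34  1.63  0.    1.16 -0.06] f [ 0.6 -0.   0.3] open 0.0578 t 12.3
```

View pics/w9.png

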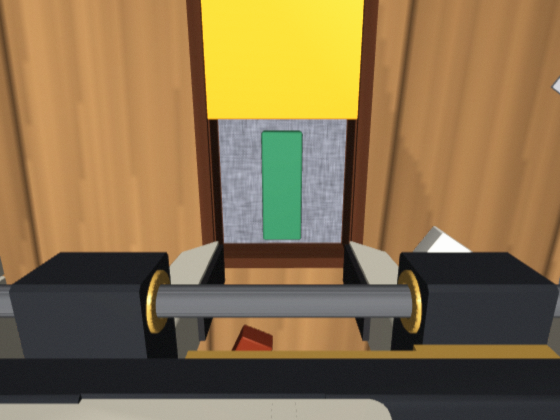

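The stone lies flat in the well at (282,185). Next I go back to the grip block.

>>> jog_arm(
  plan=[-90,0,0,0,16.9,-0.3,0.5,-90,0,0,0,16.9,-0.3,0.5,-90,0,0,0,16.9,-0.3,0.5,-90,0,0,0,16.9,-0.3,0.5,-90,0,0,0,16.9,-0.3,0.5,-90,0,0,0,16.9,-0.3,0.5,-90,0,0,0,16.9,-0.3,0.5,-90,0,0,0,16.9,-0.3,0.5,-90,0,0,0,16.9,-0.3,0.5,-90,0,0,0,16.9,-0.3,0.5],
)

```text
time: 13.35
tool_pos: [0.4914, 0.2373, 0.1856]
tool_rot: [-0.867, 1.571, 0.686]
contact_force: [0.0, -0.1, 0.8]
opening: 0.0688
```

>>> jog_arm(
  plan=[-3,0,0,0,0,0,0.5,-3,0,0,0,0,0,0.5],
)

```text
time: 13.55
tool_pos: [0.4914, 0.2373, 0.1855]
tool_rot: [-0.683, 1.571, 0.915]
contact_force: [0.6, -0.3, 0.3]
opening: 0.0688
```

```bash
python3 - <<'E'
from h import *
go([.4925,.237,.059],92.6)
c=cam("wrist"); cv2.imwrite("pics/w10.png",c["image"][:,:,::-1])
E
```

```text
turn [-1.01  0.    0.  ] shift cm [12.65 -0.11 -0.03]
turn [ 1.7899e+02  1.0000e-02 -1.0000e-02] shift cm [12.65 -0.11 -0.03]
pos [0.4914 0.2373 0.1855] jaw yaw 91.59 q [ 0.31  0.42  1.53  0.    1.2  -1.29] f [ 0.6 -0.3  0.3] open 0.0688 t 13.55
```

View pics/w10.png

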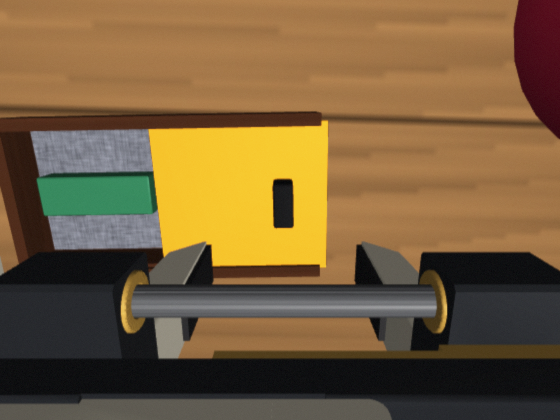

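>>> jog_arm(
  plan=[-1,0,0,4,0,0,0.5,-1,0,0,8,0,0,0.5,-1,0,0,11,0,0,0.5,-1,0,0,12.5,0,0,0.5,-1,0,0,12.5,0,0,0,-1,0,0,12.5,0,0,-1,-1,0,0,12.5,0,0,-1,-1,0,0,12.5,0,0,-1,-1,0,0,12.5,0,0,-1,-1,0,0,12.5,0,0,-1],
  newtons=15,
)

```text
time: 14.6
tool_pos: [0.4918, 0.2374, 0.0608]
tool_rot: [-1.246, 1.57, 0.37]
contact_force: [-0.7, -0.1, -1.0]
opening: 0.0256
```

>>> jog_arm(
  plan=[0,0,0,0,0,0,-1,0,0,0,0,0,0,-1,0,0,0,0,0,0,-1,0,0,0,0,0,0,-1],
)

```text
time: 15.0
tool_pos: [0.4917, 0.2373, 0.0605]
tool_rot: [-1.317, 1.57, 0.298]
contact_force: [-0.5, -1.2, 2.9]
opening: 0.0154
```

```bash
python3 - <<'E'
from h import *
go([.4987,.1025,.059],92.6)
E
```

```text
turn [-0.02  0.01  0.02] shift cm [  0.15  -0.09 -13.5 ]
turn [ 1.7998e+02  3.0000e-02 -1.0000e-02] shift cm [  0.15  -0.09 -13.5 ]
pos [0.4917 0.2373 0.0605] jaw yaw 92.58 q [ 0.31  0.57  1.67 -0.    0.9  -1.31] f [-0.5 -1.2  2.9] open 0.0154 t 15.0
```

Gripped. I slide the cover shut, about 135 mm along -z.

>>> jog_arm(
  plan=[0,0,0,0,0,-1,-1,0,0,0,0,0,-3,-1,0,0,0,0,0,-5,-1,0,0,0,0,0,-7,-1,0,0,0,0,0,-9,-1,0,0,0,0,0,-11,-1,0,0,0,0,0,-12.5,-1,0,0,0,0,0,-13.2,-1,0,0,0,0,0,-13.5,-1,0,0,0,0,0,-13.5,-1],
)

```text
time: 16.0
tool_pos: [0.4978, 0.1029, 0.0604]
tool_rot: [-0.612, 1.57, 1.003]
contact_force: [0.2, 2.8, 5.6]
opening: 0.0157
```

```bash
python3 - <<'E'
from h import *
go([.4987,.1025,.059],92.6)
E
```

```text
turn [-0.05  0.05  0.04] shift cm [ 0.14 -0.09 -0.04]
turn [ 1.7995e+02  6.0000e-02 -8.0000e-02] shift cm [ 0.14 -0.09 -0.04]
pos [0.4978 0.1029 0.0604] jaw yaw 92.55 q [ 0.05  0.51  1.78  0.    0.85 -1.56] f [0.2 2.8 5.6] open 0.0157 t 16.0
```

>>> jog_arm(
  plan=[0,0,0,0,0,-0.2,-1,0,0,0,0,0,-0.4,-1,0,0,0,0,0,-0.4,-1],
)

```text
time: 16.3
tool_pos: [0.4978, 0.1027, 0.0604]
tool_rot: [-0.184, 1.565, 1.431]
contact_force: [0.6, 22.6, 3.4]
opening: 0.016
```

The cover is against the shut stop: the force rose to 22.6 N and it moved no further. I ease off, release and lift.

>>> jog_arm(
  plan=[0,0,0,0,0,0.3,-1,0,0,0,0,0,0.3,0,0,0,0,0,0,0.3,0.3,0,0,0,0,0,0.3,0.3,0,0,0,0,0,0.3,0.3,0,0,0,0,0,0.3,0.3,0,0,0,-3,0,0.3,0.3,0,0,0,-8,0,0.3,0.3,0,0,0,-13,0,0.3,0.3,0,0,0,-16,0,0.3,0.3],
)

```text
time: 17.3
tool_pos: [0.4987, 0.1014, 0.2241]
tool_rot: [-1.56, 1.566, 0.056]
contact_force: [0.9, -0.0, -0.9]
opening: 0.0596
```

>>> jog_arm(
  plan=[0,0,0,0,4,5,0.3,0,0,0,0,8,10,0.3,0,0,0,0,10,14,0.3,0,0,0,0,10,14,0.3,0,0,0,0,10,14,0.3],
)

```text
time: 17.8
tool_pos: [0.3898, 0.2386, 0.2204]
tool_rot: [0.14, 1.57, 1.759]
contact_force: [0.5, 0.2, 0.2]
opening: 0.0593
```

```bash
python3 - <<'E'
from h import *
cs={n:cam(n) for n in("scene","side")}
cv2.imwrite("pics/end.png",cv2.resize(np.hstack([cs[n]["image"] for n in cs])[:,:,::-1],(800,300)))
for n,b in (("scene",(225,214)),("side",(339,208))):
    c=cs[n];H=hsv(c).astype(int)
    m=(H[...,0]<11)&(H[...,1]>135)&(H[...,2]>130); print(n,"brown top",rect(c,blob(m,b),.024))
    m=(abs(H[...,0]-73)<8)&(H[...,1]>75)&(H[...,2]>60); m[:130]=0; print("green px",m.sum())
    m=(abs(H[...,0]-23)<5)&(H[...,1]>165)&(H[...,2]>200);m[:140]=0
    if n=="side": m[:,:230]=0
    print("cover",rect(c,blob(m),.0525))
E
```

```text
scene brown top ((468.5, -151.7), (97.1, 34.3), 68.0)
green px 0
cover ((502.6, 63.8), (143.3, 117.5), 94.0)
side brown top ((908.6, -284.9), (108.6, 63.0), 111.0)
green px 0
cover ((506.6, 68.3), (145.8, 115.8), 92.6)
```

View pics/end.png

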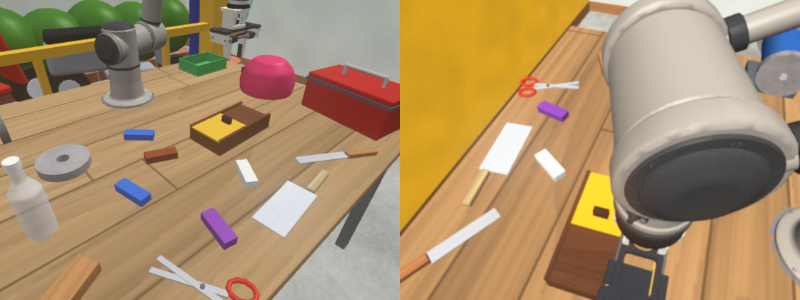

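```bash
python3 -c "
from cell import robot; print(robot.hand_in())"
```

```text
the job is handed in; nothing more can be done
None
```

I slid the cover back to its stop, set the green stone down flat in the middle of the well, slid the cover shut and handed the job in, at about 18 s on the robot's clock. The hand-in gives no verdict.

**Last checks**
- **Green stone:** the wrist picture taken after release showed it lying flat in the well. In the final pictures no green shows outside the closed case.
- **Cover:** it pressed against the shut stop at about 22 N without moving further. In the scene camera it ended about 24 mm forward of where it started, which agrees with my estimate that it began about 24 mm open.
- **Brown stone:** it sits at exactly its starting place in the scene camera. The side camera could not confirm this because the arm hid the stone, so its reading there was a false match that I ignored.

The cameras disagreed with each other by 5–10 mm on where the case and its grip block were. I settled that with the wrist camera and by feeling the cover's stops.

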